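Stopper the last mixing tube and tip it over

TASK

The open amber tube is the last of the batch to be mixed: set the blue stopper from the grey stand into its mouth, pushed fully home, and let go of it while the tube stands in the white rack. Then grip the glass tube itself below the stopper, draw it straight up out of the rack, at least 10 cm clear above it, and smoothly tip it over until it lies nearly level with the stopper still home; the program finishes while holding the tube raised and still like this, so do not put it down or let go. Do not lean the tube over before it is stoppered, and leave the two tubes that are already stoppered standing in their places.

Things in the scene. Friction and masses are not known exactly. Their poses are not given: they have to be found in the camera images.
- open_tube: the open amber glass tube without stopper, a plain cylinder 32 mm across and 120 mm tall, about 0.11 kg, with a white writing patch 58 to 88 mm above its foot. Origin: centre of its foot; z along the tube to its mouth. It stands in one of the rack's three places, its foot 6 mm above the bench, so the upper 76 mm stand free above the rack
- tube_mouth (a point): centre of the open tube's rim, 120 mm from the foot, on its axis; z points out of the mouth. The bore is 21.5 mm across at the rim, narrows with the same taper as the stopper's plug, and is 32 mm deep
- tube_foot (a point): centre of the open tube's foot
- stopper: the loose blue stopper, 47 mm tall, 15 g: plug 28 mm long, tapering from 20 mm under the flange to 17 mm, bevelled tip 15 mm across; round flange 28 mm across, 3 mm thick; on top a round ribbed grip 22 mm across, 16 mm tall. Origin: the plug's tip; z from the tip up to the grip. It starts upright, plug down, in the middle hole of the stopper stand, flange on the stand's top
- stopper_seat (a point): centre of the underside of the stopper's flange, 28 mm above the plug's tip; lies on tube_mouth when the stopper is home (flange on the rim, grip top 19 mm above it). The plug has 0.75 mm play all round; a soft rib 3 to 7 mm under the flange grips the bore lightly: a push of 4 to 8 N sends it home, and about 1.5 N pulls it out again, so it stays in when the tube lies level
- rack: white three-place tube rack, fixed to the bench, 74 x 228 x 54 mm (the two end panels rise 4 mm above its upper plate, whose top is 50 mm above the bench). Origin: centre of its underside; the places lie along its y axis at y = -70, 0 and +70 mm, holes 34 mm across, tube floor 6 mm above the bench
- stopper_stand: grey stopper stand, fixed to the bench, a block 124 x 46 x 36 mm with rubber end strips and three holes 21.5 mm across along its x axis at x = -38, 0 and +38 mm, the outer two empty. Origin: centre of its underside
- closed_tube_a: amber tube like the open one, with a blue stopper of the same form already fixed in it (139 mm tall in all). Origin: centre of its foot. Stands in another place of the rack; to be left alone
- closed_tube_b: the second tube already stoppered, just like closed_tube_a; to be left alone
There are look-alikes about, which are no part of the job. Leave any red or turquoise look-alike of the open_tube alone.

How it is judged:
On the way, in this order (a step that is already met when the one before it is completed fails the run):
1. the stopper is home in the open tube, let go, while the tube stands in the rack (distance between stopper_seat and tube_mouth below 0.003 m and angle between the z axis of stopper and the z axis of open_tube, either way round below 0.1 rad and contact force between the fingers and stopper below 0.2 N and height (world z) of tube_foot below 0.015 m and angle between open_tube's own z axis and vertical below 0.12 rad), for 0.2 s.
2. the stoppered tube has been drawn up clear of the rack, still upright (height (world z) of tube_foot above 0.056 m and angle between open_tube's own z axis and vertical below 0.5 rad and distance between stopper_seat and tube_mouth below 0.006 m).
At the end, for the whole second after the job is handed in: The tube is held still in the fingers, both ends 120 mm or more above the bench, within 25 degrees of level; the stopper is home (flange within 6 mm of the rim, axes within 0.15 rad) and not itself held; the other two tubes stand upright in their places in the rack (height (world z) of each of tube_foot, tube_mouth above 0.12 m and angle between open_tube's own z axis and vertical between 1.13 and 1.92 rad and distance between stopper_seat and tube_mouth below 0.006 m and angle between the z axis of stopper and the z axis of open_tube, either way round below 0.15 rad and contact force between the fingers and open_tube above 1 N and contact force between the fingers and stopper below 0.2 N and contact force between open_tube and rack below 0.1 N and linear speed of open_tube below 0.03 m/s and horizontal distance between each of closed_tube_a, closed_tube_b and rack below 0.078 m and height (world z) of each of closed_tube_a, closed_tube_b below 0.012 m and angle between each of closed_tube_a, closed_tube_b's own z axis and vertical below 0.12 rad); the arm keeps its last pose, push and grip.
It fails at once if the tube is leaned over more than 30 degrees without its stopper home (angle between open_tube's own z axis and vertical above 0.52 rad and distance between stopper_seat and tube_mouth above 0.01 m).
It fails at once if a tube that was already stoppered is pulled up or knocked over (distance of any of closed_tube_a, closed_tube_b from where it was at the start of the episode above 0.02 m or angle between any of closed_tube_a, closed_tube_b's own z axis and vertical above 0.3 rad).
It also fails if it takes over 56 s, if anything falls off the work surface, if the arm or the gripper's body presses on something with over 40 N, if the wrist force passes 120 N, or if a joint passes its speed limit or range.

ROBOT

A 6-joint arm with a two-finger parallel gripper is mounted at the origin on a cart in front of the work surface, level with it; the furniture and walls round the work are solid. World frame = base frame: x ahead of the robot, y to its left, z up, the work surface at z = 0. Lengths are in m, angles in rad, forces in N, time in s.
With the tool pointing down it reaches from about 0.3 to 0.775 m from the base axis. Payload 14.6 kg.
Tool frame: the origin (TCP) lies at the very end of the fingers, on their centre line; the grasp point (between the pads) lies 19 mm behind it; z points along the fingers, y is the line along which they close (so a half turn about z gives the same grasp; the last joint's range is limited). The gripper opens to 94 mm and grips with 3 to 60 N. Pads are 16 mm wide; open, the fingers measure 119 mm over their backs; the gripper's body (75 mm by 177 mm) begins 78 mm behind the grasp point.
Start: joints at [1.246, 0.3, 1.521, -0, 1.321, -0.067], TCP at [0.14, 0.532, 0.205] pointing down, gripper open.
Joint ranges: [-3.03, 3.03], [-0.79, 2.21], [0.23, 2.52], [-1.04, 4.18], [0, 3.07], [-2.55, 2.55]. Speed limits (rad/s): [2.22, 2.22, 2.57, 3.14, 3.14, 3.14].

INTERFACE

Orientations are given as [roll, pitch, yaw] about the fixed x, y, z axes, in that order (R = Rz(yaw) Ry(pitch) Rx(roll)).
In Python, from station import ctrl, camera, camera_info, finder gives the robot as it stands.
- The arm moves only by the tool carry_out, never from a script. Its argument "motion" is a list of rows, each a list of 2 entries, a list of its own where there are three numbers: the shift along the tool's x, y, z as a fraction of full scale, then the turn about the tool's z as a fraction of full scale. A call has 1 to 12 rows; each row is the pose to reach, as a shift and turn from the pose commanded when the call began, along the tool's axes at that moment, turning the shorter way round; what a row does not reach only later rows make up. Full scale, the value 1, is 200 mm for a shift and 360 degrees for a turn. A row lasts 1/10 s, in which the tool goes at most 50 mm and 8.59 degrees, less where a joint would pass 70% of its speed; a pose out of reach is approached as far as the arm can. A call with a number of a shift or a turn outside -1 to 1 is refused whole. A call with a gripper value outside its range is refused whole. "hand" is the closure, from -1 (fully open) to 1 (shut), set as the call begins (left out, the last holds). The fingers move at their own pace and stop on an object; "force" is the grip in N (left out, the last holds). Time passes only in rows, so rows that repeat a pose let the fingers close. It gives the time, the measured TCP pose, the force, the opening and the grip force at its end, in the units of the state.
- ctrl.get_obs(): the state, without advancing time (a new reading comes with each control period).
- camera(name): name is "scene" or "side" or "wrist"; returns (picture, depth): 480x640x3 uint8, blue, green, red; 480x640 float32, m along the optical axis (not along the pixel's ray), 0 where there is no reading.
- camera_info(name): a dict with "camera_matrix" (3x3 intrinsics, pixels), "dist_coeffs" ([k1, k2, p1, p2, k3] as OpenCV has them; the pictures are not rectified), "origin" and "attitude" of the camera in the world. Camera axes: x right, y down, z forward; pixel columns grow to the right and rows downward; lengths in m; the calibration is good to about 2 mm. A picture is of the moment at which its call begins: read the wrist's pose just before it. camera_info takes no time and is no camera call; for the wrist camera it gives the pose at the moment of the call.
- ctrl.hand_in(): hands the job in; it is judged then, once.
Trained networks look in the newest picture that a camera, given by its name, has taken for a name from the list of things; names that differ only in an ending like _2 or _b are one class to them, and where a whole thing is asked for, a point or a joint stands for the part that bears it (a point fixed in the world has none). Each returns a list of dicts, best first, with "conf" (0 to 1); they miss things now and then, are a little off and sometimes report something else, mostly with a low value. They report only what shows in the picture. A call takes as long as a camera call. They do not tell look-alikes from the thing itself.
- finder.boxes_of(camera, query): "location" ([column, row] in pixels, amid what is visible of it).
- finder.cut_out(camera, query): "mask" (480x640 bool, what is visible of it) and "location" ([column, row] in pixels, amid what is visible of it).
- finder.pinpoint(camera, query): "location" ([column, row] in pixels: a listed point, or the origin of a listed thing).
The state is a dict: "time_s": time; "qpos": joint angles; "joint_vel": joint speeds; "tau": joint torques, N m; "ee_pos": TCP position; "eef_rot": TCP orientation; "force": force on the tool from outside, world axes, zero at the start; "moment": the same for the moment, N m; "grip_width": finger opening in m; "grip_force": force on a finger pad.
Only numpy, scipy, OpenCV 4.12 (cv2) and the standard library are available. Lean on these libraries where they do the work, as an engineer would, in place of code of your own. Each camera call takes 0.05 s, during which the arm holds its last target. There are 200 camera calls.

## Working session

There is one attempt and no reset: what is moved stays moved. The work goes in short steps, Python scripts to look and compute and a tool call to move; the robot and the scene stay as the last step left them, time stands still between calls to the robot, and variables do not carry over. Pictures are saved under pics/ and viewed, at most 13 in all, crops included, and the job is handed in when it is done.

Besides the shell and the picture viewer there is one more tool, called after "Call:" by a JSON object that holds its "name" and its "arguments". carry_out: Moves the arm, as the interface text tells. Its arguments: {"type":"object","properties":{"motion":{"type":"array","items":{"type":"array"}},"hand":{"type":"number"},"force":{"type":"number"}},"required":["motion"]}

```bash
mkdir -p pics
cat > h.py <<'E'
import numpy as np, cv2
from station import ctrl, camera, camera_info, finder
from scipy.spatial.transform import Rotation as Ro
def pose(i):
    a=np.array(i["attitude"],float)
    R=a if a.shape==(3,3) else (Ro.from_euler('xyz',a).as_matrix() if a.size==3 else Ro.from_quat(a).as_matrix())
    return R,np.array(i["origin"],float)
def ray(i,px):
    K=np.array(i["camera_matrix"],float);d=np.array(i["dist_coeffs"],float)
    u=cv2.undistortPoints(np.array([[px]],float),K,d)[0,0]
    return np.array([u[0],u[1],1.0])
def at_z(i,px,z):
    R,o=pose(i);r=R@ray(i,px);return o+r*(z-o[2])/r[2]
def by_depth(i,px,d):
    R,o=pose(i);return o+R@ray(i,px)*d
E
python3 - <<'E'
from h import *
ob=ctrl.get_obs();print(ob["ee_pos"],ob["eef_rot"],ob["grip_width"])
ims=[]
for n in("scene","side","wrist"):
    i=camera_info(n);print(n,i["origin"],np.array(i["attitude"]).tolist())
    p,d=camera(n);cv2.imwrite(f"pics/{n}0.png",p)
    for q in("open_tube","tube_mouth","stopper","rack","stopper_stand","closed_tube_a"):
        for r in finder.pinpoint(n,q)[:5]:
            l=r["location"];print(n,q,np.round(l),round(r["conf"],2))
E
```

```text
[0.14014241 0.53156662 0.20488216] [-3.14040008e+00 -7.98126892e-05  2.88381626e+00] 0.09436482373080657
scene [-0.19667801 -0.50864175  0.52444264] [-2.0488622847072246, -0.02121261085790893, -1.0598206540200379]
scene open_tube [293. 272.] 0.96
scene open_tube [267. 246.] 0.9
scene open_tube [233. 274.] 0.86
scene tube_mouth [291. 219.] 0.77
scene tube_mouth [267. 197.] 0.69
scene tube_mouth [230. 222.] 0.68
scene stopper [432. 364.] 0.78
scene rack [316. 287.] 0.88
scene stopper_stand [426. 370.] 0.64
scene closed_tube_a [343. 301.] 0.91
scene closed_tube_a [316. 286.] 0.9
side [ 0.98593155 -0.32490758  0.80600152] [-2.5193375341528155, -0.014727018280939808, 1.2480935495178607]
side open_tube [408. 242.] 0.92
side open_tube [380. 278.] 0.84
side open_tube [434. 290.] 0.6
side open_tube [380. 277.] 0.39
side tube_mouth [387. 243.] 0.72
side tube_mouth [447. 262.] 0.71
side tube_mouth [422. 208.] 0.64
side tube_mouth [212. 266.] 0.56
side stopper [215. 269.] 0.64
side rack [346. 280.] 0.91
side rack [378. 276.] 0.29
side stopper_stand [214. 268.] 0.83
side closed_tube_a [316. 276.] 0.67
side closed_tube_a [346. 276.] 0.6
wrist [0.06452127 0.55099764 0.38479396] [2.871143377557739, 0.0011708363178757342, 1.3139873881112676]
```

View pics/scene0.png

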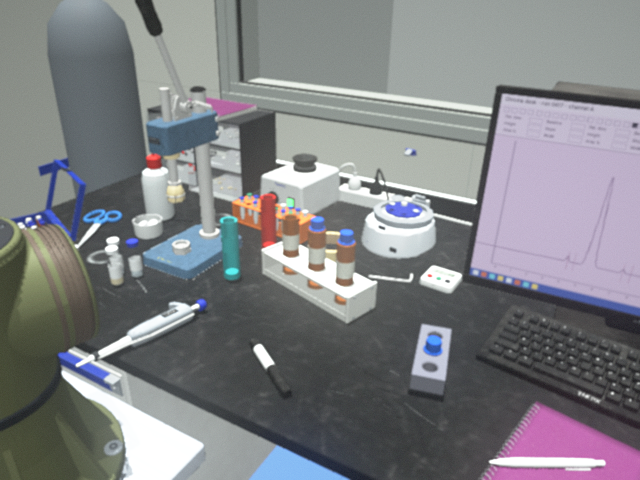

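View pics/side0.png

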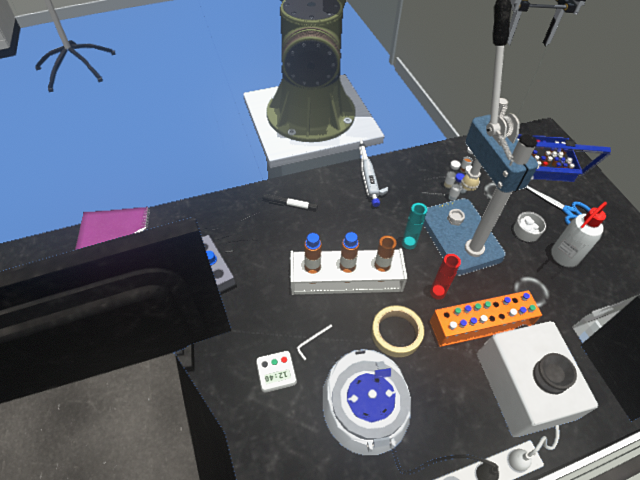

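Run:
```python
from h import *
S=camera_info("scene");D=camera_info("side")
ps,ds=camera("scene");
M=[(r["mask"],r["location"],r["conf"]) for q in("stopper",) for r in finder.cut_out("scene",q)]
print("rack pin",[ (at_z(S,r["location"],0).round(4),r["conf"]) for r in finder.pinpoint("scene","rack")[:1]])
print("mouth scene",at_z(S,[291,219],.126).round(4)," side",at_z(D,[387,243],.126).round(4))
pd,dd=camera("side")
print("rack pin side",[at_z(D,r["location"],0).round(4) for r in finder.pinpoint("side","rack")[:1]])
for r in finder.pinpoint("side","closed_tube_a")[:2]: print("closed side",at_z(D,r["location"],.006).round(4))
print("stand",[at_z(S,r["location"],0).round(4) for r in finder.pinpoint("scene","stopper_stand")[:1]])
for m,l,c in M: print("stopper mask",l,c,m.sum())
# blue blobs
for n,p,i,d in(("scene",ps,S,ds),("side",pd,D,dd)):
    hsv=cv2.cvtColor(p,cv2.COLOR_BGR2HSV)
    b=cv2.inRange(hsv,(105,150,60),(125,255,255))
    k,lab,st,ce=cv2.connectedComponentsWithStats(b)
    for j in range(1,k):
        if 25<st[j,4]<500: 
            ys,xs=np.where(lab==j);dm=np.median(d[lab==j])
            print(n,ce[j].round(1),st[j].tolist(),by_depth(i,ce[j],dm).round(4))
c=cv2.resize(ps[190:410,220:470],None,fx=2.8,fy=2.6,interpolation=cv2.INTER_CUBIC);cv2.imwrite("pics/c1.png",c)
```

```text
rack pin [(array([ 0.5477, -0.0894,  0.    ]), 0.61)]
mouth scene [ 0.5489 -0.0394  0.126 ]  side [ 0.5595 -0.0329  0.126 ]
rack pin side [array([ 0.5372, -0.1005,  0.    ])]
closed side [ 0.5325 -0.0951  0.006 ]
closed side [ 0.5122 -0.1586  0.006 ]
stand [array([ 0.4297, -0.3524,  0.    ])]
stopper mask [434.1, 341.3] 0.68 306
scene [ 51.6 190.6] [40, 160, 28, 67, 495] [0.4698 0.5392 0.0877]
scene [ 76.8 203.2] [65, 171, 20, 69, 281] [0.4128 0.3754 0.1137]
scene [101.6 216. ] [83, 210, 39, 13, 212] [0.5476 0.487  0.0086]
scene [346.8 233.6] [341, 231, 12, 5, 26] [ 0.5126 -0.1703  0.1449]
scene [131.5 241.8] [126, 239, 12, 8, 61] [0.4029 0.2209 0.0733]
scene [201.7 303.5] [197, 299, 9, 12, 57] [0.372  0.0308 0.0186]
scene [432.9 345.4] [424, 336, 18, 19, 260] [ 0.4249 -0.3593  0.0493]
scene [ 68.  359.5] [58, 353, 22, 17, 177] [ 0.2654  0.2877 -0.1377]
scene [ 94.  370.1] [81, 364, 26, 14, 135] [ 0.2667  0.2149 -0.1323]
side [459.1 176.4] [456, 173, 8, 9, 53] [0.4049 0.223  0.0737]
side [375.5 201.9] [372, 199, 8, 8, 47] [0.3765 0.0349 0.0194]
side [574.  210.6] [563, 202, 27, 22, 187] [0.5351 0.4884 0.0064]
side [312.6 239.9] [306, 233, 14, 16, 146] [ 0.5214 -0.1665  0.142 ]
side [350.9 239. ] [344, 232, 14, 16, 138] [ 0.5407 -0.0993  0.1419]
side [210.7 256.9] [205, 251, 12, 14, 104] [ 0.4357 -0.3535  0.0519]
side [384.2 371. ] [376, 369, 15, 7, 32] [ 0.8102 -0.1598  0.2118]
```

View pics/c1.png

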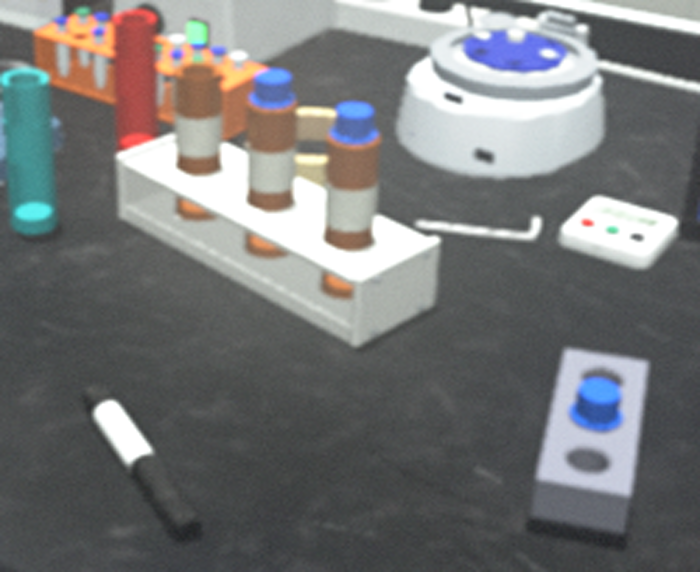

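Run:
```python
from h import *
P=[]
for n in("scene","side"):
    p,d=camera(n);i=camera_info(n);R,o=pose(i)
    v,u=np.mgrid[0:480:2,0:640:2];uv=np.stack([u.ravel(),v.ravel()],1).astype(float)
    x=cv2.undistortPoints(uv[:,None],np.array(i["camera_matrix"],float),np.array(i["dist_coeffs"],float))[:,0]
    z=d[v.ravel(),u.ravel()];k=(z>0)&(z<1.8)
    P.append((np.c_[x,np.ones(len(x))]*z[:,None]@R.T+o)[k])
P=np.concatenate(P)
for lo,hi in((.03,.09),(.09,.6)):
    Q=P[(P[:,2]>lo)&(P[:,2]<hi)]
    print(lo,hi); g=Q[(Q[:,0]>.3)&(Q[:,0]<.8)&(Q[:,1]>-.6)&(Q[:,1]<.2)]
    H,_,_=np.histogram2d(g[:,0],g[:,1],bins=[20,32],range=[[.3,.8],[-.6,.2]])
    for a in range(20): print("%.3f "%(.3+.025*a),"".join("#" if h>2 else ("." if h==0 else "+") for h in H[a]))
```

```text
0.03 0.09
0.300  ................................
0.325  .........................+......
0.350  ........###.....................
0.375  ........###.....................
0.400  ........###.....................
0.425  ........###..................++#
0.450  .........##+....#...........+###
0.475  .........###...#####.....##.+###
0.500  ...............########+.##+++##
0.525  ...+...........##########....+##
0.550  ####+...........+########...++##
0.575  ##########+.........#####....+##
0.600  ##########+............#++#..+#.
0.625  ..........................#+....
0.650  ................................
0.675  ........................########
0.700  ...............+####....########
0.725  ...............#####+...########
0.750  .......#......#######.....+#####
0.775  .......#......#######.....######
0.09 0.6
0.300  ................................
0.325  ................................
0.350  ................................
0.375  ................................
0.400  ................................
0.425  .............................###
0.450  .............................###
0.475  .........................###.###
0.500  ................##.##....+##.###
0.525  ................##.##.##.....###
0.550  ...................##.##.....###
0.575  ......+###+..................###
0.600  ###########...............##....
0.625  ###########...............##....
0.650  #########.......................
0.675  ................................
0.700  ................................
0.725  ................................
0.750  ########........................
0.775  ########.........#.........#####
```

Run:
```python
from h import *
P=[]
for n in("scene","side"):
    p,d=camera(n);i=camera_info(n);R,o=pose(i)
    v,u=np.mgrid[0:480:2,0:640:2];uv=np.stack([u.ravel(),v.ravel()],1).astype(float)
    x=cv2.undistortPoints(uv[:,None],np.array(i["camera_matrix"],float),np.array(i["dist_coeffs"],float))[:,0]
    z=d[v.ravel(),u.ravel()];k=(z>0)&(z<1.8)
    P.append((np.c_[x,np.ones(len(x))]*z[:,None]@R.T+o)[k])
P=np.concatenate(P)
g=P[(P[:,0]>.0)&(P[:,0]<.7)&(P[:,1]>0)&(P[:,1]<.75)&(P[:,2]<.9)]
H=np.full((14,15),-1.)
for q in g:
    a,b=int(q[0]/.05),int(q[1]/.05);H[a,b]=max(H[a,b],q[2])
print("y:",*["%4d"%(b*5) for b in range(15)])
for a in range(14): print("%.2f"%(a*.05)," ".join("%4d"%(h*1000) for h in H[a]))
```

```text
y:    0    5   10   15   20   25   30   35   40   45   50   55   60   65   70
0.00  309  305   24    3 -1000 -1000 -1000 -1000 -1000 -1000 -1000 -1000 -1000 -1000 -1000
0.05  307  297   14    1 -1000 -1000 -1000 -1000 -1000 -1000 -1000 -1000 -1000 -1000 -1000
0.10  279   14    5    2 -1000 -1000 -1000 -1000  330  327 -1000  320 -1000 -1000 -1000
0.15    4   21    5 -1000 -1000 -1000 -1000 -1000  335  329  324  339  339 -1000 -1000
0.20    4   28    5    4    4    4    5    3 -1000 -1000    6    4    4    2 -1000
0.25   29   31    5    5    3    3    4   -1 -1000   44 -1000    3    5    2 -1000
0.30   31   29    4    5    5   74   35    1 -1000 -1000   45   46 -1000    0 -1000
0.35   24   27    4    5   77   75    4   97 -1000   43   43   45    4    2 -1000
0.40    5    4  500  501   76   73    4  157  163   47   48   43    5    2 -1000
0.45  119  123  486  492  288    3    4    3  160  164  158   67    5    2 -1000
0.50  116  122  345  356  290    4   36   35    7   11  150    4    3    3 -1000
0.55   57    5  305  337  291    4   36   35   10   10   10    4    4    2 -1000
0.60   78  122   29   30   30    4  187  190  146    3    5    5    4    2 -1000
0.65   53   62   52   52   46    4  185  148  116    5    4    4    3    2 -1000
```

Call:
{"name": "carry_out", "arguments": {"motion": [[[-0.09,-0.14,0],0],[[-0.22,-0.32,0],0],[[-0.36,-0.52,0],0],[[-0.5,-0.73,0],0],[[-0.62,-0.9,0],0],[[-0.65,-0.95,0],0],[[-0.65,-0.95,0],0]], "hand": -0.3}}

```text
time_s: 2.3
ee_pos: [0.218, 0.3144, 0.2059]
eef_rot: [3.14, 0.001, 2.882]
force: [1.2, 0.6, 0.1]
grip_width: 0.0611
grip_force: 0.0
```

Call:
{"name": "carry_out", "arguments": {"motion": [[[-0.09,-0.14,0],0],[[-0.22,-0.32,0],0],[[-0.36,-0.52,0],0],[[-0.5,-0.73,0],0],[[-0.62,-0.9,0],0],[[-0.65,-0.95,0],0],[[-0.65,-0.95,0],0]]}}

```text
time_s: 3.0
ee_pos: [0.2956, 0.0978, 0.2056]
eef_rot: [3.141, 0.0, 2.881]
force: [-0.8, 0.7, 0.4]
grip_width: 0.0609
grip_force: 0.0
```

Call:
{"name": "carry_out", "arguments": {"motion": [[[-0.07,-0.13,0],0],[[-0.18,-0.32,0],0],[[-0.3,-0.53,0],0],[[-0.42,-0.75,0],0.02],[[-0.51,-0.92,0],0.043],[[-0.54,-0.98,0],0.066],[[-0.54,-0.98,0],0.089],[[-0.54,-0.98,0],0.112],[[-0.54,-0.98,0],0.135],[[-0.54,-0.98,0],0.158],[[-0.54,-0.98,0],0.181],[[-0.54,-0.98,0],0.204]]}}

```text
time_s: 4.2
ee_pos: [0.3504, -0.1174, 0.2054]
eef_rot: [-3.141, -0.0, 1.598]
force: [-0.3, 0.2, -0.3]
grip_width: 0.061
grip_force: 0.0
```

Call:
{"name": "carry_out", "arguments": {"motion": [[[-0.12,0.05,0.04],0.01],[[-0.32,0.12,0.1],0.02],[[-0.54,0.21,0.16],0.03],[[-0.76,0.3,0.22],0.04],[[-0.92,0.36,0.26],0.05],[[-1,0.39,0.28],0.05],[[-1,0.39,0.28],0.05],[[-1,0.39,0.28],0.05]]}}

```text
time_s: 5.0
ee_pos: [0.4344, -0.3147, 0.1489]
eef_rot: [-3.141, -0.001, 1.29]
force: [0.2, 0.5, 0.3]
grip_width: 0.061
grip_force: 0.0
```

Run:
```python
from h import *
ob=ctrl.get_obs();print(ob["ee_pos"].round(4) if hasattr(ob["ee_pos"],'round') else ob["ee_pos"],ob["eef_rot"])
i=camera_info("wrist");p,d=camera("wrist");cv2.imwrite("pics/w1.png",p)
for q in("stopper","stopper_stand"):
    for r in finder.pinpoint("wrist",q)[:3]: print(q,r["location"],r["conf"],at_z(i,r["location"],.008 if q=="stopper" else 0).round(4))
for r in finder.cut_out("wrist","stopper")[:2]:
    m=r["mask"];l=r["location"];print("mask",l,m.sum(),r["conf"],by_depth(i,l,np.median(d[m])).round(4))
b=cv2.inRange(cv2.cvtColor(p,cv2.COLOR_BGR2HSV),(105,140,50),(125,255,255))
k,lab,st,ce=cv2.connectedComponentsWithStats(b)
for j in range(1,k):
    if st[j,4]>300:
        print("blue",ce[j],st[j])
        v,u=np.where(lab==j);z=d[v,u]
        W=np.array([by_depth(i,[a,c],e) for a,c,e in zip(u,v,z) if e>0])
        t=W[W[:,2]>.05];print("top",t[:,2].max(),((t[t[:,2]>.053]).min(0)+(t[t[:,2]>.053]).max(0))/2,np.median(t,0))
```

```text
[ 0.4344 -0.3147  0.1489] [-3.14065424e+00 -6.68014087e-04  1.28958171e+00]
stopper [329.5, 267.0] 0.9 [ 0.4304 -0.358   0.008 ]
stopper_stand [327.9, 262.1] 0.6 [ 0.4297 -0.3556  0.    ]
stopper_stand [328.4, 264.7] 0.19 [ 0.4294 -0.3583  0.    ]
mask [330.7, 278.6] 848 0.6 [ 0.432  -0.3522  0.0521]
blue [330.13669065 280.48681055] [315 264  31  35 834]
top 0.057046212062856316 [ 0.42996492 -0.3569465   0.05505743] [ 0.43034712 -0.35627593  0.05508196]
```

View pics/w1.png

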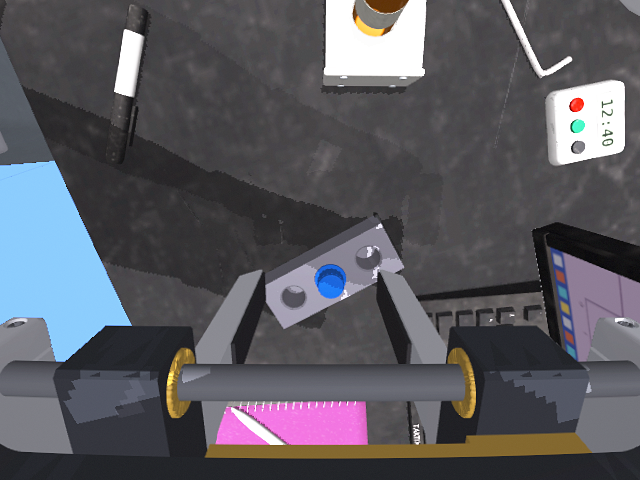

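Call:
{"name": "carry_out", "arguments": {"motion": [[[-0.1,0.02,0],0],[[-0.21,0.037,0],0],[[-0.21,0.037,0.1],0],[[-0.21,0.037,0.25],0],[[-0.21,0.037,0.4],0],[[-0.21,0.037,0.5],0],[[-0.21,0.037,0.537],0],[[-0.21,0.037,0.537],0],[[-0.21,0.037,0.537],0]]}}

```text
time_s: 6.1
ee_pos: [0.4293, -0.3591, 0.0433]
eef_rot: [3.14, 0.001, 1.288]
force: [-0.2, -0.2, -0.2]
grip_width: 0.0612
grip_force: 0.0
```

Call:
{"name": "carry_out", "arguments": {"motion": [[[0,0,0],0],[[0,0,0],0],[[0,0,0],0],[[0,0,0],0],[[0,0,0],0],[[0,0,0],0],[[0,0,0],0],[[0,0,0],0],[[0,0,0],0]], "hand": 1, "force": 20}}

```text
time_s: 7.0
ee_pos: [0.4294, -0.3591, 0.0424]
eef_rot: [3.14, 0.001, 1.288]
force: [4.3, -1.9, 1.3]
grip_width: 0.0206
grip_force: 20.0
```

Call:
{"name": "carry_out", "arguments": {"motion": [[[0,0,-0.05],0],[[0,0,-0.15],0],[[0,0,-0.3],0],[[0,0,-0.5],0],[[0,0,-0.7],0],[[0,0,-0.8],0],[[0,0,-0.8],0],[[0,0,-0.8],0]]}}

```text
time_s: 7.8
ee_pos: [0.4284, -0.3586, 0.2011]
eef_rot: [-3.14, -0.0, 1.288]
force: [0.2, -1.1, -0.3]
grip_width: 0.0211
grip_force: 20.0
```

Call:
{"name": "carry_out", "arguments": {"motion": [[[0.1,0.01,0],0],[[0.28,0.03,0],0],[[0.48,0.05,0],0],[[0.66,0.07,0],0],[[0.75,0.08,0],0],[[0.75,0.08,0],0]]}}

```text
time_s: 8.4
ee_pos: [0.4861, -0.2172, 0.2003]
eef_rot: [-3.139, -0.001, 1.29]
force: [0.5, -0.3, -0.2]
grip_width: 0.0211
grip_force: 20.0
```

Call:
{"name": "carry_out", "arguments": {"motion": [[[0.1,0.01,0],0],[[0.28,0.03,0],0],[[0.48,0.05,0],0],[[0.66,0.07,0],0],[[0.73,0.08,0],0],[[0.73,0.08,0],0],[[0.73,0.08,0],0],[[0.73,0.08,0],0]]}}

```text
time_s: 9.2
ee_pos: [0.5417, -0.085, 0.2018]
eef_rot: [-3.141, 0.0, 1.286]
force: [-0.2, 0.1, -0.3]
grip_width: 0.0211
grip_force: 20.0
```

Run:
```python
from h import *
ob=ctrl.get_obs();print(ob["ee_pos"],ob["eef_rot"])
i=camera_info("wrist");p,d=camera("wrist");cv2.imwrite("pics/w2.png",p)
for r in finder.pinpoint("wrist","tube_mouth")[:4]: print("mouth",r["location"],r["conf"],at_z(i,r["location"],.126).round(4))
for q in ("stopper","stopper_seat"):
  for r in finder.pinpoint("wrist",q)[:4]: print(q,r["location"],r["conf"])
for r in finder.pinpoint("wrist","rack")[:1]: print("rack",at_z(i,r["location"],0).round(4))
```

```text
[ 0.54169783 -0.08502949  0.2017968 ] [-3.14115692e+00  2.75225703e-04  1.28629692e+00]
mouth [320.5, 172.5] 0.76 [ 0.5561 -0.0337  0.126 ]
mouth [195.2, 61.3] 0.6 [0.4965 0.0608 0.126 ]
stopper [324.4, 257.9] 0.83
stopper_seat [318.7, 276.9] 0.55
rack [ 0.5391 -0.1011  0.    ]
```

View pics/w2.png

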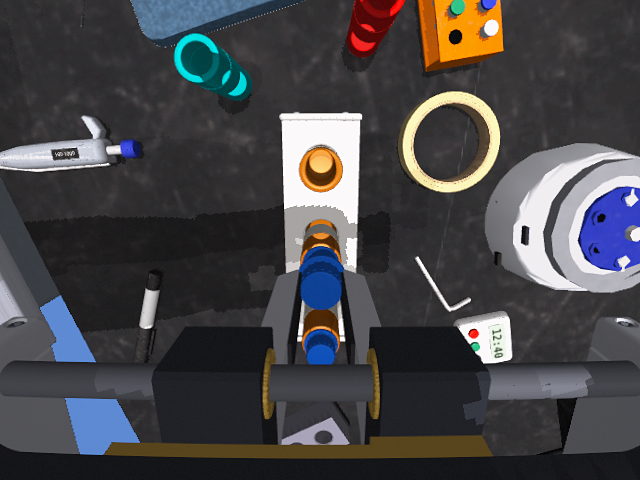

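Run:
```python
from h import *
ob=ctrl.get_obs();t=np.array(ob["ee_pos"]);psi=ob["eef_rot"][2]
i=camera_info("wrist");p,d=camera("wrist")
tx=np.array([np.cos(psi),np.sin(psi)]);ty=np.array([np.sin(psi),-np.cos(psi)])
def rel(P): e=np.array(P)[:2]-t[:2];return (e@tx*1000).round(1),(e@ty*1000).round(1)
for l in([324.4,257.9],): print("tip rel tool",rel(at_z(i,l,t[2]-.0344)))
hsv=cv2.cvtColor(p,cv2.COLOR_BGR2HSV)
b=cv2.inRange(hsv,(105,140,50),(125,255,255));b[:,:280]=0;b[:,360:]=0;b[:220]=0;b[315:]=0
v,u=np.where(b>0);z=d[v,u];W=np.array([by_depth(i,[a,c],e) for a,c,e in zip(u,v,z) if e>0])
h=np.round(W[:,2]-t[2],3);print(np.unique(h,return_counts=True))
for lo,hi in((.010,.016),(-.006,-.001)):
    w=W[(h>=lo)&(h<=hi)]
    if len(w)>5:
        (c,r)=cv2.minEnclosingCircle((w[:,:2]*1000).astype(np.float32));print(lo,len(w),rel(np.array(c)/1000),r)
# rim
R=p[135:205,285:360];hs=hsv[135:205,285:360]
zz=d[135:205,285:360];V,U=np.where(zz>0)
W=np.array([by_depth(i,[U_+285,V_+135],zz[V_,U_]) for V_,U_ in zip(V,U)])
w=W[np.abs(W[:,2]-.126)<.004];print(len(w),np.median(w[:,2]))
(c,r)=cv2.minEnclosingCircle((w[:,:2]*1000).astype(np.float32));print("rim",c,r,rel(np.array(c)/1000))
m=cv2.inRange(hs,(5,90,60),(25,255,255));cs,_=cv2.findContours(m,cv2.RETR_EXTERNAL,cv2.CHAIN_APPROX_NONE)
c=max(cs,key=cv2.contourArea);e=cv2.fitEllipse(c);P=at_z(i,[e[0][0]+285,e[0][1]+135],.126);print("ellipse",e,P,rel(P))
```

```text
tip rel tool (np.float64(3.1), np.float64(2.0))
(array([-0.075, -0.074, -0.073, -0.072, -0.071, -0.07 , -0.069, -0.034,
       -0.033, -0.032, -0.031, -0.03 , -0.029, -0.028, -0.027, -0.026,
       -0.025, -0.024, -0.023, -0.022, -0.021, -0.02 , -0.019, -0.007,
       -0.006, -0.005, -0.004, -0.003, -0.002, -0.001, -0.   ,  0.001,
        0.002,  0.003,  0.004,  0.005,  0.006,  0.007,  0.008,  0.009,
        0.01 ,  0.011,  0.012,  0.013,  0.014,  0.015]), array([  2,  17,  47,  18,   3,   1,   1,   1,   3,  11,  10,   8,   9,
        11,   7,  10,  11,   8,   7,   8,   3,   3,   2,   1,   6,  27,
       111, 142,  50,  17,  27,  23,  33,  20,  23,  23,  30,  25,  31,
        30,  33,  89, 454, 664, 121,   1]))
0.01 1362 (np.float64(1.5), np.float64(-0.5)) 11.676874160766602
-0.006 353 (np.float64(6.9), np.float64(-0.3)) 12.210929870605469
890 0.12573090011668606
rim (556.4844970703125, -31.929018020629883) 16.0565185546875 (np.float64(54.2), np.float64(-0.7))
ellipse ((35.3923454284668, 35.5745849609375), (42.498878479003906, 43.95766830444336), 3.074251413345337) [ 0.55676506 -0.03144107  0.126     ] (np.float64(54.7), np.float64(-0.6))
```

Call:
{"name": "carry_out", "arguments": {"motion": [[[0.08,0,0],0],[[0.18,0,0],0],[[0.264,-0.002,0],0],[[0.264,-0.002,0],0],[[0.264,-0.002,0.06],0],[[0.264,-0.002,0.13],0],[[0.264,-0.002,0.18],0],[[0.264,-0.002,0.21],0],[[0.264,-0.002,0.23],0],[[0.264,-0.002,0.23],0],[[0.264,-0.002,0.23],0]]}}

```text
time_s: 10.6
ee_pos: [0.5567, -0.0328, 0.1564]
eef_rot: [3.141, -0.0, 1.288]
force: [-0.2, -0.3, 0.9]
grip_width: 0.0211
grip_force: 20.0
```

Run:
```python
from h import *
ob=ctrl.get_obs();print(ob["ee_pos"],ob["force"],ob["moment"])
p,d=camera("wrist");p2,_=camera("scene")
a=cv2.resize(p[130:330,240:400],(400,500));b=cv2.resize(p2[170:270,250:330],(400,500),interpolation=cv2.INTER_CUBIC)
cv2.imwrite("pics/w3.png",np.hstack([a,b]))
```

```text
[ 0.55666877 -0.03284438  0.15635488] [-0.19630676 -0.26526509  0.92407377] [-0.08617637  0.07620564 -0.01119796]
```

View pics/w3.png

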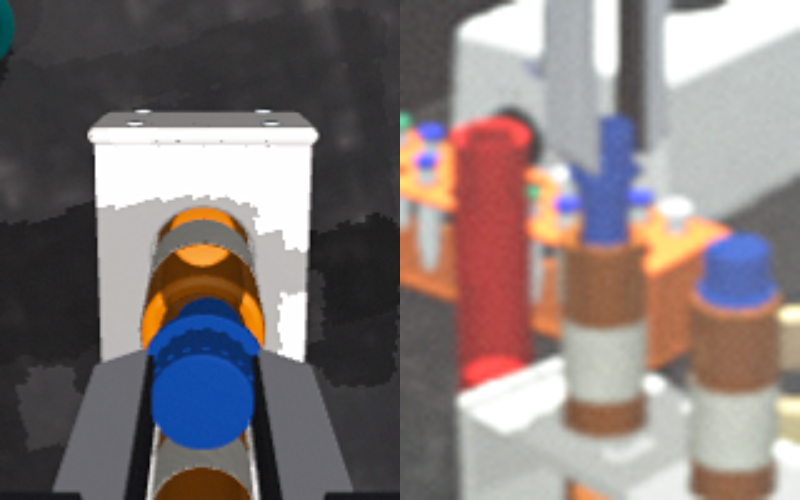

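Call:
{"name": "carry_out", "arguments": {"motion": [[[0,0,0.015],0],[[0,0,0.03],0],[[0,0,0.045],0],[[0,0,0.06],0],[[0,0,0.075],0],[[0,0,0.085],0],[[0,0,0.085],0]]}}

```text
time_s: 11.4
ee_pos: [0.5564, -0.0327, 0.1387]
eef_rot: [-3.141, 0.0, 1.288]
force: [-0.0, -0.3, 0.2]
grip_width: 0.0215
grip_force: 20.0
```

Call:
{"name": "carry_out", "arguments": {"motion": [[[0,0,0.008],0],[[0,0,0.016],0],[[0,0,0.024],0],[[0,0,0.03],0],[[0,0,0.036],0],[[0,0,0.036],0],[[0,0,0.036],0]]}}

```text
time_s: 12.1
ee_pos: [0.5569, -0.0328, 0.1327]
eef_rot: [3.14, -0.0, 1.288]
force: [-1.2, 0.1, 7.4]
grip_width: 0.0209
grip_force: 20.0
```

Call:
{"name": "carry_out", "arguments": {"motion": [[[0,0,0.005],0],[[0,0,0.01],0],[[0,0,0.01],0],[[0,0,0.01],0]]}}

```text
time_s: 12.5
ee_pos: [0.5577, -0.0329, 0.132]
eef_rot: [3.138, -0.001, 1.288]
force: [-2.2, 0.1, 16.7]
grip_width: 0.0215
grip_force: 20.0
```

Call:
{"name": "carry_out", "arguments": {"motion": [[[0,0,-0.012],0],[[0,0,-0.012],0],[[0,0,-0.012],0],[[0,0,-0.012],0],[[0,0,-0.012],0],[[0,0,-0.08],0],[[0,0,-0.16],0],[[0,0,-0.24],0],[[0,0,-0.3],0],[[0,0,-0.3],0],[[0,0,-0.3],0]], "hand": -0.3}}

```text
time_s: 13.6
ee_pos: [0.5564, -0.0327, 0.1897]
eef_rot: [3.142, -0.0, 1.288]
force: [0.4, 0.3, 0.1]
grip_width: 0.061
grip_force: 0.0
```

Run:
```python
from h import *
ob=ctrl.get_obs();print(ob["ee_pos"],ob["force"],ob["grip_width"])
p2,_=camera("scene");i=camera_info("wrist");p,d=camera("wrist")
a=cv2.resize(p[150:350,220:420],(400,500));b=cv2.resize(p2[190:270,270:370],(400,500),interpolation=cv2.INTER_CUBIC)
cv2.imwrite("pics/w4.png",np.hstack([a,b]))
b=cv2.inRange(cv2.cvtColor(p,cv2.COLOR_BGR2HSV),(105,140,50),(125,255,255))
v,u=np.where((b>0)&(d>0));W=np.array([by_depth(i,[a,c],d[c,a]) for a,c in zip(u,v)])
for nm,c in(("open",(.5567,-.0325)),("mid",(.538,-.1))):
    w=W[(np.hypot(W[:,0]-c[0],W[:,1]-c[1])<.016)&(W[:,2]>.1)]
    if len(w):
        z=np.sort(w[:,2]);top=w[w[:,2]>np.percentile(z,85)-.003];print(nm,len(w),np.percentile(z,[50,75,90,97]).round(4),((top.max(0)+top.min(0))/2).round(4))
```

```text
[ 0.55643336 -0.03270361  0.18974342] [0.38101887 0.30865623 0.11667468] 0.06103291187676423
open 1196 [0.1447 0.1454 0.1459 0.1463] [ 0.5569 -0.0313  0.145 ]
mid 1130 [0.1442 0.1452 0.1458 0.1462] [ 0.537  -0.0989  0.1449]
```

View pics/w4.png

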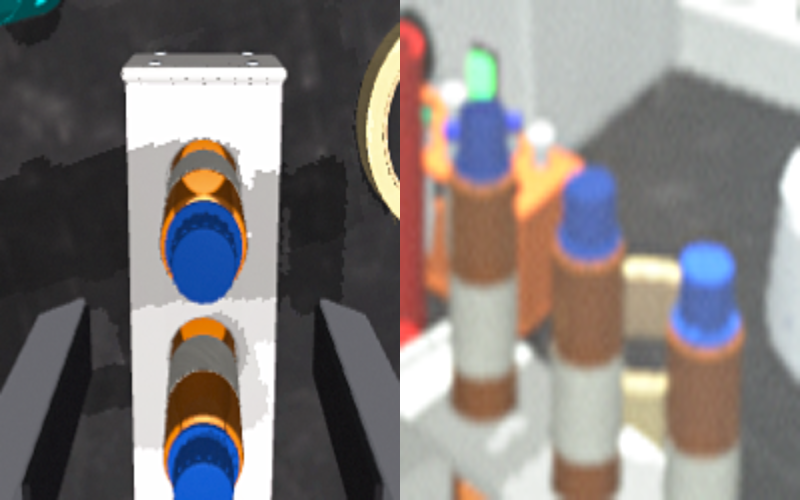

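Call:
{"name": "carry_out", "arguments": {"motion": [[[0.005,0,0.05],0],[[0.005,0,0.18],0],[[0.005,0,0.32],0],[[0.005,0,0.46],0],[[0.005,0,0.58],0],[[0.005,0,0.64],0],[[0.005,0,0.658],0],[[0.005,0,0.658],0]]}}

```text
time_s: 14.5
ee_pos: [0.5569, -0.0318, 0.0583]
eef_rot: [-3.141, 0.0, 1.288]
force: [-0.2, 0.4, 0.5]
grip_width: 0.061
grip_force: 0.0
```

Call:
{"name": "carry_out", "arguments": {"motion": [[[0,0,0],0],[[0,0,0],0],[[0,0,0],0],[[0,0,0],0],[[0,0,0],0],[[0,0,0],0],[[0,0,0],0]], "hand": 1, "force": 12}}

```text
time_s: 15.2
ee_pos: [0.557, -0.0318, 0.0586]
eef_rot: [3.141, -0.0, 1.288]
force: [-0.4, -0.3, 5.5]
grip_width: 0.032
grip_force: 12.0
```

Call:
{"name": "carry_out", "arguments": {"motion": [[[0,0,-0.03],0],[[0,0,-0.1],0],[[0,0,-0.2],0],[[0,0,-0.32],0],[[0,0,-0.46],0],[[0,0,-0.6],0],[[0,0,-0.72],0],[[0,0,-0.8],0],[[0,0,-0.84],0],[[0,0,-0.84],0]]}}

```text
time_s: 16.2
ee_pos: [0.5569, -0.0318, 0.2274]
eef_rot: [3.14, -0.0, 1.288]
force: [0.7, 0.7, -1.5]
grip_width: 0.0314
grip_force: 12.0
```

Call:
{"name": "carry_out", "arguments": {"motion": [[[-0.06,-0.01,0],0],[[-0.17,-0.02,0],0],[[-0.31,-0.04,0],0],[[-0.46,-0.06,0],0],[[-0.6,-0.08,0],0],[[-0.7,-0.1,0],0],[[-0.73,-0.1,0],0],[[-0.73,-0.1,0],0]]}}

```text
time_s: 17.0
ee_pos: [0.4963, -0.167, 0.2256]
eef_rot: [-3.141, -0.0, 1.286]
force: [0.8, -0.1, -1.3]
grip_width: 0.0315
grip_force: 12.0
```

Call:
{"name": "carry_out", "arguments": {"motion": [[[-0.06,-0.01,0],-0.005],[[-0.17,-0.02,0],-0.015],[[-0.31,-0.04,0],-0.027],[[-0.46,-0.06,0],-0.042],[[-0.6,-0.08,0],-0.057],[[-0.7,-0.1,0],-0.07],[[-0.725,-0.1,0],-0.078],[[-0.725,-0.1,0],-0.078],[[-0.725,-0.1,0],-0.078]]}}

```text
time_s: 17.9
ee_pos: [0.4376, -0.2993, 0.2259]
eef_rot: [-3.141, -0.001, 1.777]
force: [0.9, -0.0, -1.3]
grip_width: 0.0319
grip_force: 12.0
```

Run:
```python
from h import *
ob=ctrl.get_obs();print(ob["ee_pos"],ob["eef_rot"],ob["grip_width"])
i=camera_info("wrist");p,d=camera("wrist");ps,ds=camera("scene");s=camera_info("scene")
cv2.imwrite("pics/w5.png",np.hstack([cv2.resize(p,(400,300)),cv2.resize(ps[180:420,280:600],(400,300))]))
# stand top points: z 0.036
for n,i,d in(("w",i,d),("s",s,ds)):
    v,u=np.mgrid[0:480:2,0:640:2];v,u=v.ravel(),u.ravel();k=d[v,u]>0
    W=np.array([by_depth(i,[a,c],d[c,a]) for a,c in zip(u[k],v[k])])
    w=W[(abs(W[:,2]-.036)<.004)&(np.hypot(W[:,0]-.43,W[:,1]+.357)<.08)]
    if len(w)>10: print(n,len(w),cv2.minAreaRect((w[:,:2]*1000).astype(np.float32)))
```

```text
[ 0.4375534  -0.29928465  0.22594868] [-3.14138568e+00 -5.37130267e-04  1.77708455e+00] 0.03188491917076839
w 444 ((428.6756896972656, -356.2097473144531), (122.96593475341797, 45.00656509399414), 14.822687149047852)
s 367 ((430.4388427734375, -357.3934020996094), (126.67755889892578, 46.17620086669922), 13.372735977172852)
```

View pics/w5.png

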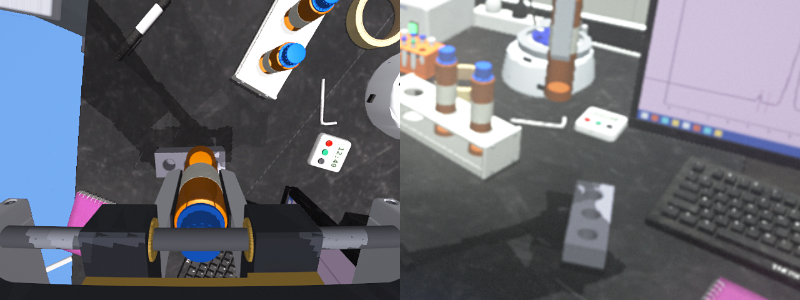

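Call:
{"name": "carry_out", "arguments": {"motion": [[[0,0,0.05],0],[[0,0,0.17],0],[[0,0,0.32],0],[[0,0,0.48],0],[[0,0,0.62],0],[[0,0,0.73],0],[[0,0,0.78],0],[[0,0,0.78],0]]}}

```text
time_s: 18.8
ee_pos: [0.4367, -0.2994, 0.069]
eef_rot: [-3.14, -0.002, 1.778]
force: [0.3, -0.3, -0.2]
grip_width: 0.0315
grip_force: 12.0
```

Call:
{"name": "carry_out", "arguments": {"motion": [[[-0.02,0,0],0],[[-0.05,0,0],0],[[-0.075,0,0],0],[[-0.095,0,0],0],[[-0.115,0,0],0],[[-0.135,0,0],0],[[-0.155,0,0],0],[[-0.155,0,0],0]]}}

```text
time_s: 19.6
ee_pos: [0.4436, -0.3309, 0.0703]
eef_rot: [3.141, 0.0, 1.778]
force: [-0.1, 1.2, 0.3]
grip_width: 0.0315
grip_force: 12.0
```

Call:
{"name": "carry_out", "arguments": {"motion": [[[-0.025,0,0.006],0],[[-0.05,0,0.012],0],[[-0.075,0,0.018],0],[[-0.1,0,0.025],0],[[-0.125,0,0.034],0],[[-0.15,0,0.044],0],[[-0.175,0,0.054],0],[[-0.2,0,0.066],0],[[-0.22,0,0.078],0],[[-0.24,0,0.092],0],[[-0.26,0,0.105],0],[[-0.26,0,0.105],0]]}}

```text
time_s: 20.8
ee_pos: [0.4542, -0.3817, 0.0489]
eef_rot: [-3.141, -0.0, 1.778]
force: [0.1, 0.9, 0.8]
grip_width: 0.0317
grip_force: 12.0
```

Call:
{"name": "carry_out", "arguments": {"motion": [[[-0.01,0,0.007],0],[[-0.02,0,0.013],0],[[-0.03,0,0.02],0],[[-0.03,0,0.02],0],[[-0.03,0,0.02],0]]}}

```text
time_s: 21.3
ee_pos: [0.4555, -0.3872, 0.0453]
eef_rot: [3.141, 0.0, 1.778]
force: [0.3, -0.3, -1.4]
grip_width: 0.0314
grip_force: 12.0
```

Run:
```python
from h import *
ob=ctrl.get_obs();print(ob["ee_pos"],ob["force"],ob["grip_width"])
p,d=camera("wrist");ps,ds=camera("scene")
cv2.imwrite("pics/w6.png",np.hstack([cv2.resize(p,(400,300)),cv2.resize(ps[240:420,360:600],(400,300))]))
```

```text
[ 0.45548789 -0.38721657  0.0453081 ] [ 0.25744111 -0.31037126 -1.41930538] 0.031351786908350776
```

View pics/w6.png

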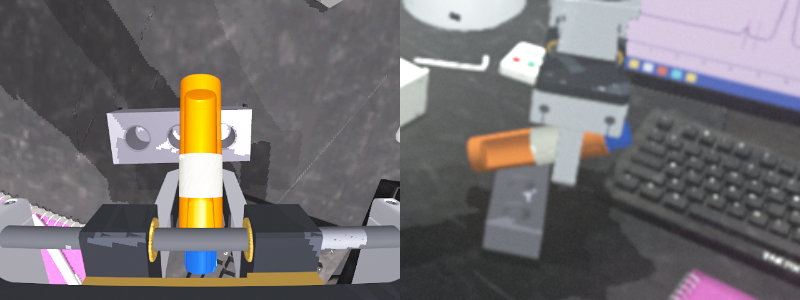

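Call:
{"name": "carry_out", "arguments": {"motion": [[[0,0,0],0],[[0,0,0],0],[[0,0,-0.04],0],[[0,0,-0.13],0],[[0,0,-0.27],0],[[0,0,-0.43],0],[[0,0,-0.6],0],[[0,0,-0.77],0],[[0,0,-0.9],0],[[0,0,-0.97],0],[[0,0,-1],0],[[0,0,-1],0]], "force": 25}}

```text
time_s: 22.6
ee_pos: [0.4554, -0.3871, 0.2451]
eef_rot: [-3.142, -0.0, 1.778]
force: [-0.1, -0.3, -0.6]
grip_width: 0.031
grip_force: 25.0
```

Call:
{"name": "carry_out", "arguments": {"motion": [[[0,0,0],0],[[0,0,0],0],[[0,0,0],0],[[0,0,0],0],[[0,0,0],0],[[0,0,0],0],[[0,0,0],0],[[0,0,0],0]]}}

```text
time_s: 23.4
ee_pos: [0.4555, -0.3871, 0.2453]
eef_rot: [3.142, 0.0, 1.778]
force: [-0.7, 0.3, -1.7]
grip_width: 0.0314
grip_force: 25.0
```

Run:
```python
from h import *
ob=ctrl.get_obs();print(ob["ee_pos"],ob["force"],ob["grip_width"],ob["grip_force"])
p,d=camera("wrist");i=camera_info("wrist");ps,ds=camera("scene")
cv2.imwrite("pics/w7.png",np.hstack([cv2.resize(p,(400,300)),cv2.resize(ps[160:340,400:640],(400,300))]))
hs=cv2.cvtColor(p,cv2.COLOR_BGR2HSV);m=cv2.inRange(hs,(8,120,80),(24,255,255));v,u=np.where((m>0)&(d>0))
W=np.array([by_depth(i,[a,c],d[c,a]) for a,c in zip(u,v)]);W=W[W[:,2]>.12]
e=W[:,:2]-np.array(ob["ee_pos"])[:2];ps_=ob["eef_rot"][2];s=e@[np.cos(ps_),np.sin(ps_)];l=e@[np.sin(ps_),-np.cos(ps_)]
k=abs(l)<.004;f=np.polyfit(s[k],W[k,2],1);print("foot end s",s.max(),"slope deg",np.degrees(np.arctan(f[0])),"minz",W[abs(l)<.016][:,2].min(), "top z range",W[k,2].min(),W[k,2].max())
```

```text
[ 0.4554643  -0.38712954  0.2452696 ] [-0.65999945  0.32256004 -1.7289982 ] 0.03138954322160703 24.999736547470093
foot end s 0.08510803205431704 slope deg -46.55564546583373 minz 0.24291852800106986 top z range 0.25084198401870944 0.3767799356535479
```

View pics/w7.png

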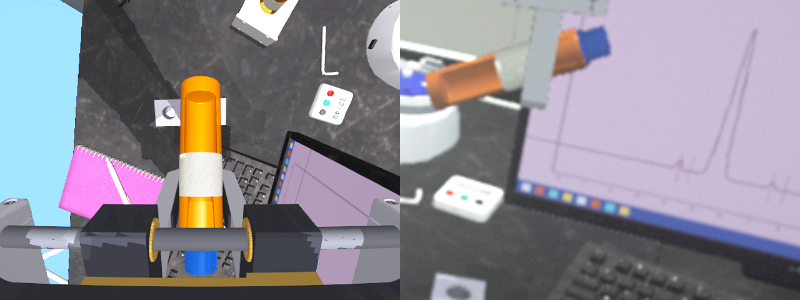

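Run:
```python
from h import *
for t in range(2):
    p,d=camera("wrist");i=camera_info("wrist");ob=ctrl.get_obs()
    hs=cv2.cvtColor(p,cv2.COLOR_BGR2HSV);m=cv2.inRange(hs,(8,120,80),(24,255,255));m[:, :280]=0;m[:,365:]=0;m[360:]=0
    v,u=np.where((m>0)&(d>0));W=np.array([by_depth(i,[a,c],d[c,a]) for a,c in zip(u,v)])
    e=W[:,:2]-np.array(ob["ee_pos"])[:2];y=ob["eef_rot"][2];s=e@[np.cos(y),np.sin(y)];l=e@[np.sin(y),-np.cos(y)]
    k=(abs(l)<.006)&(W[:,2]<.31)&(W[:,2]>.2)&(s<.055)
    f=np.polyfit(s[k],W[k,2],1);print(k.sum(),s[k].min(),s[k].max(),"slope",np.degrees(np.arctan(f[0])),"top z at 0",f[1])
```

```text
2258 -0.010789657874535402 0.05497092184226431 slope -26.227809828755767 top z at 0 0.2949563846153627
2248 -0.01064649976188483 0.054998314553324094 slope -26.239036307370746 top z at 0 0.2950038414725257
```

Run:
```python
from h import *
p,d=camera("wrist");i=camera_info("wrist");ob=ctrl.get_obs()
t=np.array(ob["ee_pos"]);y=ob["eef_rot"][2]
for r in range(120,400,12):
    w=by_depth(i,[322,r],float(np.median(d[r-1:r+2,319:326])));e=w[:2]-t[:2]
    print(r,p[r,322],"s %.1f l %.1f z %.1f"%(e@[np.cos(y),np.sin(y)]*1e3,e@[np.sin(y),-np.cos(y)]*1e3,w[2]*1e3))
```

```text
120 [90 81 74] s 97.9 l 0.7 z 0.8
132 [  0 186 255] s 80.1 l -0.3 z 255.8
144 [  0 167 255] s 74.7 l -0.3 z 258.3
156 [  0 128 235] s 69.5 l -0.3 z 261.2
168 [  0 195 255] s 64.3 l -0.3 z 263.8
180 [  0 195 255] s 59.2 l -0.3 z 266.0
192 [  0 196 255] s 54.2 l -0.3 z 268.7
204 [  0 200 255] s 49.2 l -0.3 z 271.1
216 [  0 202 255] s 44.4 l -0.3 z 273.5
228 [  0 204 255] s 39.6 l -0.3 z 276.2
240 [  0 204 255] s 34.8 l -0.3 z 278.4
252 [243 247 248] s 30.2 l -0.3 z 280.9
264 [239 244 245] s 25.6 l -0.3 z 283.1
276 [236 241 242] s 21.2 l -0.3 z 285.7
288 [240 245 245] s 16.5 l -0.3 z 287.6
300 [242 246 247] s 12.1 l -0.3 z 290.0
312 [243 246 247] s 7.6 l -0.3 z 292.0
324 [119 244 255] s 3.1 l -0.3 z 293.9
336 [127 245 255] s -1.1 l -0.3 z 296.3
348 [134 247 255] s -5.4 l -0.3 z 298.4
360 [134 248 255] s -9.6 l -0.3 z 300.5
372 [103  93  92] s 27.6 l -0.6 z 358.2
384 [126 117 115] s 26.1 l -0.6 z 360.2
396 [131 122 120] s 23.3 l -0.6 z 360.6
```

Call:
{"name": "carry_out", "arguments": {"motion": [[[-0.05,0,0.05],0],[[-0.1,0,0.17],0],[[-0.1,0,0.33],0],[[-0.1,0,0.5],0],[[-0.1,0,0.67],0],[[-0.1,0,0.8],0],[[-0.1,0,0.87],0],[[-0.1,0,0.9],0],[[-0.1,0,0.9],0]]}}

```text
time_s: 24.55
ee_pos: [0.4596, -0.4069, 0.0651]
eef_rot: [-3.141, -0.0, 1.778]
force: [0.2, 0.5, -1.7]
grip_width: 0.031
grip_force: 25.0
```

Call:
{"name": "carry_out", "arguments": {"motion": [[[0,0,0.02],0],[[0,0,0.04],0],[[0,0,0.055],0],[[0,0,0.07],0],[[0,0,0.085],0],[[0,0,0.1],0],[[0,0,0.1],0]]}}

```text
time_s: 25.25
ee_pos: [0.4594, -0.4064, 0.0448]
eef_rot: [-3.141, -0.001, 1.778]
force: [0.9, 0.2, 0.4]
grip_width: 0.0311
grip_force: 25.0
```

Contact force is small and the tube is turning; go 9 mm further, then raise.

Call:
{"name": "carry_out", "arguments": {"motion": [[[0,0,0.015],0],[[0,0,0.03],0],[[0,0,0.04],0],[[0,0,0.045],0],[[0,0,0.045],0]]}}

```text
time_s: 25.75
ee_pos: [0.4595, -0.4066, 0.036]
eef_rot: [-3.141, -0.0, 1.778]
force: [0.4, -0.7, 0.8]
grip_width: 0.0313
grip_force: 25.0
```

Call:
{"name": "carry_out", "arguments": {"motion": [[[0,0,-0.03],0],[[0,0,-0.11],0],[[0,0,-0.25],0],[[0,0,-0.42],0],[[0,0,-0.6],0],[[0,0,-0.77],0],[[0,0,-0.9],0],[[0,0,-0.97],0],[[0,0,-1],0],[[0,0,-1],0],[[0,0,-1],0],[[0,0,-1],0]]}}

```text
time_s: 26.95
ee_pos: [0.4593, -0.4065, 0.2349]
eef_rot: [-3.14, -0.002, 1.778]
force: [-0.2, -0.1, -1.6]
grip_width: 0.0308
grip_force: 25.0
```

```bash
cat > prof.py <<'E'
from h import *
def prof():
    p,d=camera("wrist");i=camera_info("wrist");ob=ctrl.get_obs()
    t=np.array(ob["ee_pos"]);y=ob["eef_rot"][2];A=[]
    for r in range(100,362,6):
        w=by_depth(i,[322,r],float(np.median(d[r-1:r+2,319:326])));e=w[:2]-t[:2]
        if .23<w[2]<.32: A.append((e@[np.cos(y),np.sin(y)],w[2]))
    A=np.array(A);f=np.polyfit(A[:,0],A[:,1],1);print("tcp",t.round(4),"slope",np.degrees(np.arctan(f[0])),"s max",A[:,0].max(),"z",A[:,1].min(),A[:,1].max(),"force",np.round(ob["force"],1))
    return p
E
python3 - <<'E'
from prof import *
p=prof();prof()
ps,ds=camera("scene");S=camera_info("scene")
a=cv2.resize(ps[120:300,400:640],(800,600));cv2.imwrite("pics/w8.png",a)
E
```

```text
tcp [ 0.4594 -0.4065  0.2351] slope -16.479507822012717 s max 0.08549828857393711 z 0.25840405915254727 0.28664834873810763 force [-0.  -0.6 -1.2]
tcp [ 0.4594 -0.4065  0.2353] slope -16.547660669409225 s max 0.08549605490437195 z 0.25872797111967855 0.2870093976231729 force [ 0.2  0.1 -0.4]
```

View pics/w8.png

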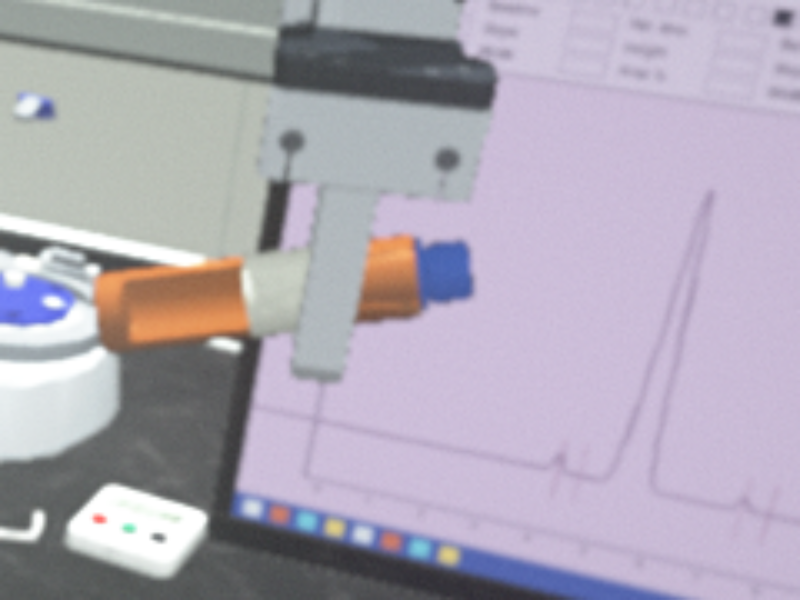

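```bash
python3 -c "
from h import *
print(ctrl.hand_in())"
```

```text
the job is handed in; nothing more can be done
None
```

I stoppered the open amber tube in the rack, let go of the stopper, and drew the tube up clear. I handed the job in with the tube held still, about 16.5° off level and over 20 cm above the bench, with the stopper looking home; the tipping took a second push against the grey stand, and no verdict came back.

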